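# Open the third hand's cross-lock tweezers to the scribed lines and hold them

## Task

The small lidded jar stands in the way beside the third hand's reverse-action tweezers: set it down upright on the bench, a good hand's breadth clear of them. Then squeeze the tweezers by their two brown grips until the tips have opened to the pair of lines scribed on the soldering block beneath them, one tip over each line, hold them there for two seconds or more and finish while still holding them so, steadily, ready for the work to be put between the tips. Never spread the tips wider than 25 mm, or the springs take a set, and leave the loupe and the dial alone.

Things in the scene. Friction and masses are not known exactly. Their poses are not given: they have to be found in the camera images.
- third_hand_stand: Fixed third hand: black iron base 80 mm across, rod 100 mm high, brass clamp with steel cross-lock tweezers lying level 55 mm above the bench. Origin: on the bench under the rod; y runs along the tweezers from the rod to the tips (y = 167 mm), x across them away from the robot, z up; their centre line is x = 0. Turned up to 0.25 rad from the world axes.
- grip_mid (a point): Midpoint between the two brown grip plates, 55 mm above the bench, 110 mm from the rod. One plate is on the robot's side (stand -x), one on the far side; each 40 mm long along the tweezers, 14 mm high. Released they measure 33 mm over their outer faces, 0.61 mm less for each mm of tip opening. Nothing below them; the block begins 35 mm from here towards the tips.
- squeeze_near (a joint): Turn (rad) of the arm gripped on the robot's side: 0 released, to 0.09 as its plate is pressed in; its tip is the far one. Pivot 88 mm behind the plate's middle and 145 mm behind the tip: 0.01 rad moves the plate 0.9 mm, the tip 1.45 mm. The spring presses back with about 3 N at the plate when released, 7.5 N at 0.06 rad.
- squeeze_far (a joint): The same for the arm gripped on the far side, whose tip is the near one. The arms move independently: tip gap, centre to centre = 2 mm + 145 mm x (squeeze_near + squeeze_far).
- tip_far (a point): Centre of the point of the downward-curved tip that opens away from the robot (stand +x), 29.5 mm above the bench, about 5 mm above the soldering block. Both tips are about 1 mm from the centre line when released.
- tip_near (a point): The same for the tip that opens towards the robot (stand -x).
- block_narrow: Fixed cream soldering block, 60 mm (x, across the tweezers) by 46 mm (y, along them) by 24 mm high, axes as the stand's; origin at the centre of its underside. Two dark lines along y on its top at x = -6 and 6 mm: 12 mm apart. Either this block lies centred under the tips (origin about 170 mm from the stand's) and block_wide is the spare just beyond it (about 226 mm), or the reverse.
- block_wide: The same kind of block in brick-red firebrick, its two lines at x = -10 and 10 mm: 20 mm apart. Under the tips or spare, see block_narrow.
- flux_jar: Small loose clear jar with a white screw lid, 42 mm across, 58 mm high, the lid from z = 43 mm up, 30 to 65 g. Origin at the centre of its underside, z up. It stands upright close beside the grips on the robot's side, where a finger must come down. The bench behind the rod (stand -y), on the robot's side, has free room for it.
- loupe: Black eye loupe, 34 mm across, 30 mm high, loose, on the far side of the work; leave it. Origin at the centre of its underside.
- dial_holder: Round brass dial holder with a white dial, 41 mm across, 6 mm high, loose, on the far side of the work; leave it. Origin at the centre of its underside.
Not all that is in view belongs to the job. What is shaped like the flux_jar but yellow is not meant.

How it is judged:
On the way, in this order (a step that is already met when the one before it is completed fails the run):
1. the jar stands upright on the bench, let go, its centre at least 10 cm from the middle of the grips (horizontal distance between flux_jar and grip_mid above 0.1 m and height (world z) of flux_jar between -0.006 and 0.006 m and angle between flux_jar's own z axis and vertical below 0.12 rad and linear speed of flux_jar below 0.02 m/s and contact force between the fingers and flux_jar below 0.1 N), for 0.3 s.
2. the tweezers are squeezed by both grips, the tips opened to the lines of the block under them, and kept so for 2 s (((horizontal distance between block_narrow and third_hand_stand below 0.2 m and horizontal distance between tip_near and tip_far between 0.01 and 0.014 m and x of tip_far in the frame of block_narrow between 0.002 and 0.01 m and x of tip_near in the frame of block_narrow between -0.01 and -0.002 m) or (horizontal distance between block_wide and third_hand_stand below 0.2 m and horizontal distance between tip_near and tip_far between 0.018 and 0.022 m and x of tip_far in the frame of block_wide between 0.006 and 0.014 m and x of tip_near in the frame of block_wide between -0.014 and -0.006 m)) and contact force between the fingers and squeeze_near above 1 N and contact force between the fingers and squeeze_far above 1 N), for 2 s.
At the end, for the whole second after the job is handed in: Still squeezed between the fingers (over 1 N on each arm) and still: tip gap within 2 mm of the line spacing of the block under the tips, each tip within 4 mm of its own line; jar upright on the bench, at rest, at least 10 cm from the grips' middle (all of step 2 and velocity of joint squeeze_near between -0.05 and 0.05 rad/s and velocity of joint squeeze_far between -0.05 and 0.05 rad/s and horizontal distance between flux_jar and grip_mid above 0.1 m and height (world z) of flux_jar between -0.006 and 0.006 m and angle between flux_jar's own z axis and vertical below 0.12 rad and linear speed of flux_jar below 0.02 m/s); the arm keeps its last pose, push and grip.
It fails at once if the tips are spread wider than 25 mm (horizontal distance between tip_near and tip_far above 0.025 m).
It fails at once if the jar is tipped over (angle between flux_jar's own z axis and vertical above 0.7 rad).
It fails at once if the loupe is moved by more than 15 mm (distance of loupe from where it was at the start of the episode above 0.015 m).
It fails at once if the dial holder is moved by more than 15 mm (distance of dial_holder from where it was at the start of the episode above 0.015 m).
It also fails if it takes over 51 s, if anything falls off the work surface, if the arm or the gripper's body presses on something with over 40 N, if the wrist force passes 120 N, or if a joint passes its speed limit or range.

## Robot

A 7-joint arm with a two-finger parallel gripper is mounted at the origin on the work surface; the furniture and walls round the work are solid. World frame = base frame: x ahead of the robot, y to its left, z up, the work surface at z = 0. Lengths are in m, angles in rad, forces in N, time in s.
With the tool pointing down it reaches from about 0.4 to 0.85 m from the base axis. Payload 10.4 kg.
Tool frame: the origin (TCP) lies on the centre line of the jaws, within the pads' length; the fingertips stand 8 mm ahead of it and the grasp point (between the pads) lies 11 mm behind it (r.finger_overhang is the distance from the TCP to the fingertips, in m); z points along the fingers, y is the line along which they close (so a half turn about z gives the same grasp; the last joint's range is limited). The gripper opens to 87 mm and grips with 3 to 60 N. Pads are 19 mm wide; open, the fingers measure 117 mm over their backs; the gripper's body (75 mm by 190 mm) begins 51 mm behind the grasp point.
Start: joints at [-1.242, 0.332, -0.065, 1.46, 0.022, 1.35, -0.088], TCP at [0.215, 0.587, 0.231] pointing down, gripper open.
Joint ranges: [-2.6, 2.6], [-0.5, 2.12], [-1.47, 1.34], [0.16, 2.42], [-1.27, 4.41], [0.06, 2.06], [-2.6, 2.6]. Speed limits (rad/s): [2.22, 2.22, 2.79, 2.79, 3.14, 3.14, 3.14].

## Interface

Orientations are given as a unit quaternion [x, y, z, w].
In Python, from bench import r, vision gives the robot as it stands.
- The arm moves only by the tool drive_tool, never from a script. Its argument "series" is a list of rows, each a list of 2 entries, a list of its own where there are three numbers: the shift along the world's x, y, z in cm, then the turn about the world's z in degrees. A call has exactly 10 rows; each row shifts and turns the commanded pose from where the row before left it; what a row does not reach is not made up. A row lasts 1/8 s, in which the tool goes at most 62.5 mm and 10.7 degrees, less where a joint would pass 70% of its speed; a pose out of reach is approached as far as the arm can. A call with a gripper value outside its range is refused whole. "hand" is the closure, from 0 (fully open) to 1 (shut), set as the call begins (left out, the last holds). The fingers move at their own pace and stop on an object; "newtons" is the grip in N (left out, the last holds). Time passes only in rows, so rows that do not move let the fingers close, or fill a call up. It gives the time, the measured TCP pose, the force, the opening and the grip force at its end, in the units of the state.
- r.read_state(): the state, without advancing time (a new reading comes with each control period).
- vision.camera(name): name is "scene" or "top" or "wrist"; returns a dict with "color" (384x512x3 uint8, red, green, blue), "intrinsics" (3x3 intrinsics, pixels), "k1" (the pictures are not rectified: a ray, as slopes to the right and down, at radius r is drawn at 1 + k1 r^2 times it, then the intrinsics apply), "R" (3x3) and "t" (3): a world point X has camera coordinates R X + t; the wrist camera has in their place "mount" (4x4, takes a point from camera to tool coordinates, whose origin is the TCP and whose axes are the flange's). Camera axes: x right, y down, z forward; pixel columns grow to the right and rows downward; lengths in m; the calibration is good to about 2 mm. A picture is of the moment at which its call begins: read the wrist's pose just before it. There is no depth.
- r.close_job(): hands the job in; it is judged then, once.
The state is a dict: "time": time; "joint_positions": joint angles; "joint_vel": joint speeds; "joint_torque": joint torques, N m; "ee_pos": TCP position; "eef_rot": TCP orientation; "ft_force": force on the tool from outside, world axes, zero at the start; "torque": the same for the moment, N m; "width": finger opening in m; "grip_force": force on a finger pad.
Only numpy, scipy, OpenCV 4.12 (cv2) and the standard library are available. Lean on these libraries where they do the work, as an engineer would, in place of code of your own. Each camera call takes 0.05 s, during which the arm holds its last target. There are 200 camera calls.

## Working session

There is one attempt and no reset: what is moved stays moved. The work goes in short steps, Python scripts to look and compute and a tool call to move; the robot and the scene stay as the last step left them, time stands still between calls to the robot, and variables do not carry over. Pictures are saved under pics/ and viewed, at most 10 in all, crops included, and the job is handed in when it is done.

Besides the shell and the picture viewer there is one more tool, called after ">>>" as a command line: name --argument value ..., lists and objects as JSON in quotes. drive_tool: Moves the arm, as the interface text tells. Its arguments: {"type":"object","properties":{"series":{"type":"array"},"hand":{"type":"number"},"newtons":{"type":"number"}},"required":["series"]}

```bash
mkdir -p pics; ls
cat > h.py <<'E'
import numpy as np, cv2
from bench import r, vision
def ray(c,uv):
    K=np.array(c["intrinsics"],float);k1=c["k1"]
    d=np.linalg.inv(K)@np.array([uv[0],uv[1],1.]);d=d[:2]
    rd=np.hypot(*d);x=rd
    for _ in range(50): x=rd/(1+k1*x*x)
    s=d*(x/rd if rd>0 else 1)
    R=np.array(c["R"]);t=np.array(c["t"])
    return -R.T@t, R.T@np.array([s[0],s[1],1.])
def onz(c,uv,z):
    o,d=ray(c,uv);return o+d*(z-o[2])/d[2]
def proj(c,X):
    p=np.array(c["R"])@np.array(X)+np.array(c["t"]);s=p[:2]/p[2];s=s*(1+c["k1"]*(s@s))
    K=np.array(c["intrinsics"]);return (K@np.array([s[0],s[1],1]))[:2]
def wr():
    from scipy.spatial.transform import Rotation as Ro
    s=r.read_state();c=vision.camera("wrist");T=np.eye(4);T[:3,:3]=Ro.from_quat(s["eef_rot"]).as_matrix();T[:3,3]=s["ee_pos"]
    M=np.linalg.inv(T@np.array(c["mount"]));c["R"]=M[:3,:3];c["t"]=M[:3,3];return c
E
python3 - <<'E'
from h import *
import pickle
a=vision.camera("scene");b=vision.camera("top");c=wr()
pickle.dump((a,b,c),open("c0.pkl","wb"))
for n,i in zip("stw",(a,b,c)):
    print(n,i["k1"],(-np.array(i["R"]).T@i["t"]).round(3),np.array(i["intrinsics"])[0,0])
im=[cv2.cvtColor(i["color"],cv2.COLOR_RGB2BGR) for i in (a,b,c)]
cv2.imwrite("pics/top.png",cv2.resize(im[1],(800,600),interpolation=cv2.INTER_CUBIC))
cv2.imwrite("pics/sw.png",cv2.resize(np.hstack([im[0],im[2]]),(800,300),interpolation=cv2.INTER_AREA))
print(r.read_state())
E
```

```text
pics
s -0.011461965875494208 [ 0.053 -0.862  0.556] 369.19203378630687
t -0.03429229823476672 [ 0.326 -0.058  0.931] 348.9780978236208
w -0.03217480802085824 [0.148 0.612 0.383] 278.58455427911815
{'time': 0.15, 'joint_positions': array([-1.24160557,  0.3327411 , -0.0647351 ,  1.46072949,  0.02154952,
        1.34988716, -0.08847886]), 'joint_vel': array([-0.00091999, -0.00253428, -0.00078195, -0.00367159, -0.00067306,
        0.00151496,  0.0008976 ]), 'joint_torque': array([ 1.08932480e-03, -6.23634839e+01,  2.48848874e-02, -3.90138638e+01,
       -6.14726823e-02,  3.72654456e-02,  7.53257927e-05]), 'ee_pos': array([0.21523083, 0.58647779, 0.22993681]), 'eef_rot': array([ 1.74960329e-01,  9.84575337e-01, -5.27079590e-04, -1.01816727e-04]), 'ft_force': array([0.17576511, 0.28593973, 0.57829585]), 'torque': array([ 0.0096212 ,  0.00210302, -0.0274443 ]), 'grip_force': 0.0, 'width': 0.08736910168753234}
```

View pics/top.png

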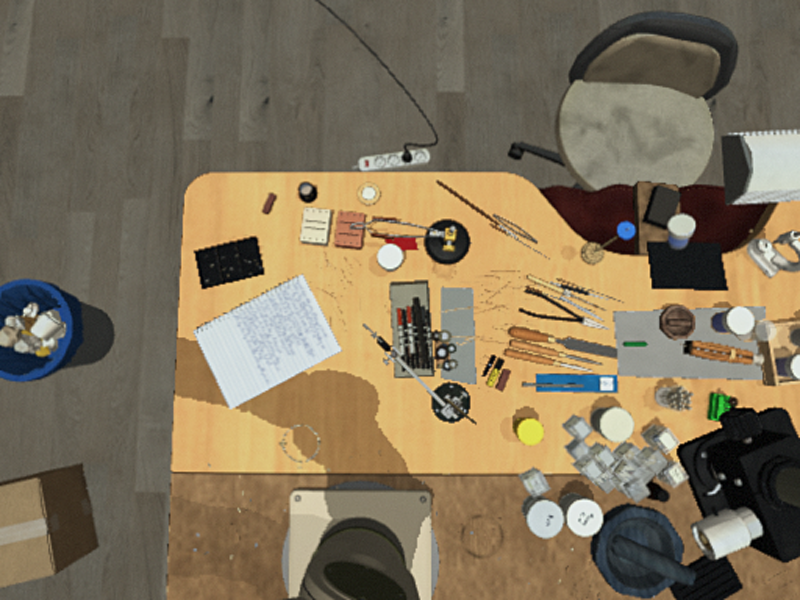

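View pics/sw.png

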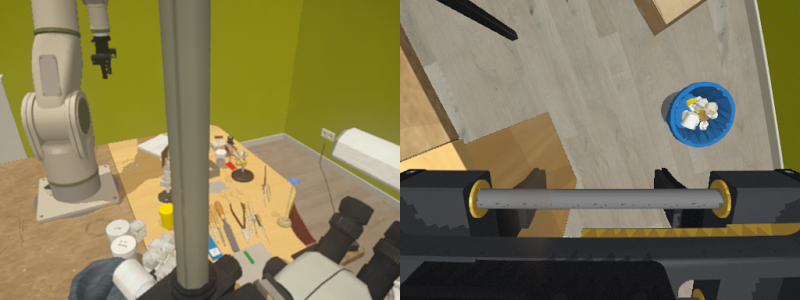

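The top view (800x600) shows the stand at (447,241) and tweezers running left to the brick-red block at (350,229), with the cream block as the spare at (316,226). The candidates for the jar are the white-lidded one at (391,256), beside the grips, and the yellow one at (529,431), which is the decoy. The other white lids at (545,518), (584,516) and (740,320) are far from the grips. The one at (391,256) fits, so I'll confirm it in a crop.

Run:
```python
from h import *
import pickle
a,b,c=pickle.load(open("c0.pkl","rb"))
im=cv2.cvtColor(b["color"],cv2.COLOR_RGB2BGR)
cv2.imwrite("pics/crop.png",cv2.resize(im[112:187,185:315],None,fx=6,fy=6,interpolation=cv2.INTER_CUBIC))
```

```text
(no output)
```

View pics/crop.png

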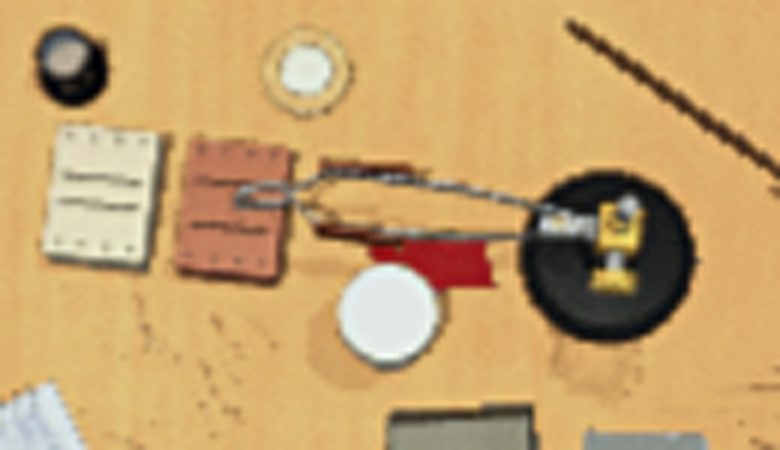

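The crop confirms it: white lid at (389,315), touching distance from the near brown grip (350,233), with the brick-red block (wide, 20 mm) under the tips at (237,195). The dial at (305,70) and loupe at (70,65) are beyond. Measuring next.

Run:
```python
from h import *
import pickle
a,b,c=pickle.load(open("c0.pkl","rb"))
f=lambda u,v:(185+(u+.5)/6-.5,112+(v+.5)/6-.5)
P=lambda u,v,z:onz(b,f(u,v),z)
red=[P(*p,.024) for p in [(190,137),(293,145),(282,285),(175,272)]]
cre=[P(*p,.024) for p in [(57,125),(160,132),(150,268),(45,257)]]
for n,q in(("red",red),("cream",cre)):
    q=np.array(q);e=q[0]-q[3]+q[1]-q[2];g=q[0]-q[1]+q[3]-q[2]
    print(n,q.mean(0).round(4),"ang x",np.arctan2(e[1],e[0]).round(3),"ang y-90",(np.arctan2(g[1],g[0])-np.pi/2).round(3),np.hypot(*e[:2])/2,np.hypot(*g[:2])/2)
for n,p,z in [("lid",(389,315),.058),("base",(608,256),.008),("tip",(238,196),.0295),("g far",(365,170),.062),("g near",(357,234),.062),("loupe",(70,66),.015),("dial",(306,70),.006),("lineF",(228,183),.024),("lineN",(230,228),.024)]: print(n,P(*p,z).round(4))
hsv=cv2.cvtColor(b["color"],cv2.COLOR_RGB2HSV)
m=((hsv[...,1]<40)&(hsv[...,2]>190)).astype(np.uint8)
n,l,s,cc=cv2.connectedComponentsWithStats(m)
for i in range(1,n):
    if 185<cc[i][0]<315 and 112<cc[i][1]<187 and s[i,4]>30: print(s[i],cc[i],onz(b,cc[i],.058).round(4))
for n,p in [("pen holder TL",(390,410)),("pen TR",(530,405))]: print(n,P(*p,0).round(3),P(*p,.06).round(3))
g=lambda u,v,z:onz(b,(u*.64,v*.64),z).round(3)
print("free",g(420,290,0),g(480,265,0),g(480,260,0),g(440,288,0),g(475,290,0))
```

```text
red [0.5488 0.021  0.024 ] ang x -0.08 ang y-90 -0.102 0.06258008392685337 0.0469011023824663
cream [0.5553 0.0797 0.024 ] ang x -0.06 ang y-90 -0.089 0.06107114212887512 0.04657976210750642
lid [ 0.4947 -0.0479  0.058 ]
base [ 0.5313 -0.1456  0.008 ]
tip [0.5535 0.0192 0.0295]
g far [ 0.5566 -0.0375  0.062 ]
g near [ 0.5288 -0.0343  0.062 ]
loupe [0.6174 0.0973 0.015 ]
dial [ 0.6183 -0.0091  0.006 ]
lineF [0.5608 0.0242 0.024 ]
lineN [0.5403 0.0231 0.024 ]
[232 120   8   8  51] [235.50980392 123.33333333] [ 0.6016 -0.0117  0.058 ]
[199 147  10   8  48] [204.02083333 150.89583333] [0.5289 0.0684 0.058 ]
[242 156  16  16 199] [249.17085427 163.53768844] [ 0.4961 -0.0472  0.058 ]
pen holder TL [ 0.462 -0.048  0.   ] [ 0.454 -0.048  0.06 ]
pen TR [ 0.465 -0.111  0.   ] [ 0.456 -0.107  0.06 ]
free [ 0.447 -0.099  0.   ] [ 0.491 -0.203  0.   ] [ 0.5   -0.204  0.   ] [ 0.451 -0.134  0.   ] [ 0.447 -0.194  0.   ]
```

>>> drive_tool --series '[[[1.4,-3.2,0],0.5],[[1.4,-3.2,0],0.5],[[1.4,-3.2,0],0.5],[[1.4,-3.2,0],0.5],[[1.4,-3.2,0],0.5],[[1.4,-3.2,0],0.5],[[1.4,-3.2,0],0.5],[[1.4,-3.2,0],0.5],[[1.4,-3.2,0],0.5],[[1.4,-3.2,0],0.5]]' --hand 0 --newtons 10

```text
time: 1.4
ee_pos: [0.3556, 0.2655, 0.2305]
eef_rot: [0.132, 0.991, 0.0, -0.0]
ft_force: [-0.1, 0.5, -0.2]
width: 0.0873
grip_force: 0.0
```

>>> drive_tool --series '[[[1.4,-3.2,0],0],[[1.4,-3.2,0],0],[[1.4,-3.2,0],0],[[1.4,-3.2,0],0],[[1.4,-3.2,0],0],[[1.4,-3.2,0],0],[[1.4,-3.2,0],0],[[1.4,-3.2,0],0],[[1.0,-2.0,0],0],[[0,0,0],0]]'

```text
time: 2.65
ee_pos: [0.4775, -0.0108, 0.2304]
eef_rot: [0.133, 0.991, -0.0, -0.0]
ft_force: [-0.8, -0.4, -0.6]
width: 0.0869
grip_force: 0.0
```

Run:
```python
from h import *
import pickle
c=wr();b=vision.camera("top");pickle.dump((c,b),open("c1.pkl","wb"))
im=cv2.cvtColor(c["color"],cv2.COLOR_RGB2BGR)
cv2.imwrite("pics/w1.png",cv2.resize(im,(800,600)))
s=r.read_state();print(s["time"],s["ee_pos"],s["eef_rot"])
for X in [(.4955,-.0475,.058),(.5425,-.036,.055),(.56,.024,.024)]: print(proj(c,X)*800/512)
```

```text
2.75 [ 0.47706424 -0.00868375  0.2303804 ] [ 1.31773642e-01  9.91279793e-01  7.91159796e-05 -2.70777252e-04]
[360.04179408 309.55223991]
[390.53872948 358.16430702]
[461.9771109  345.15287168]
```

View pics/w1.png

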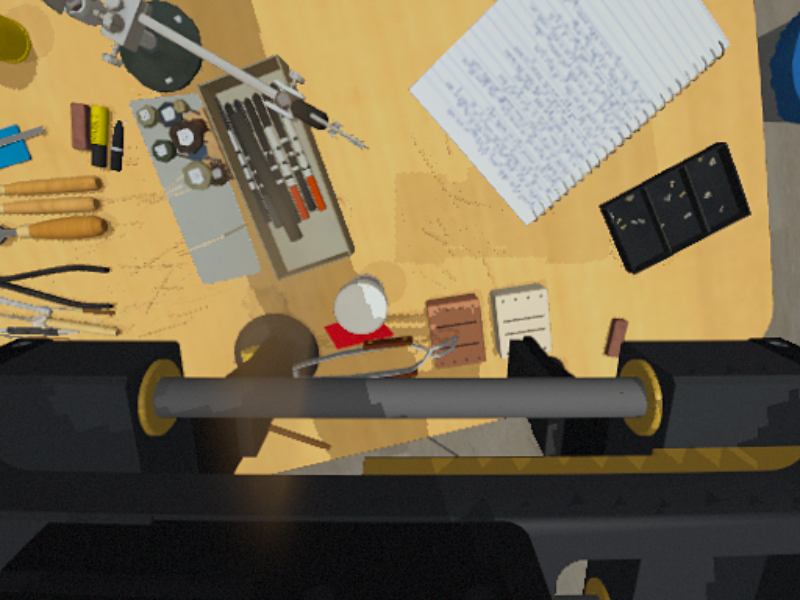

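The wrist view confirms the positions: lid at (360,307), predicted (360,310). Now centring over the jar and partly descending.

>>> drive_tool --series '[[[0.6,-1.3,0],0],[[0.6,-1.3,0],0],[[0.6,-1.3,0],0],[[0,0,-2],0],[[0,0,-2.5],0],[[0,0,-2.5],0],[[0,0,-2],0],[[0,0,-1],0],[[0,0,0],0],[[0,0,0],0]]'

```text
time: 4.0
ee_pos: [0.4959, -0.0485, 0.1313]
eef_rot: [0.132, 0.991, 0.0, 0.001]
ft_force: [0.8, 0.2, -0.2]
width: 0.0867
grip_force: 0.0
```

>>> drive_tool --series '[[[0,0.1,-2],0],[[0,0,-2],0],[[0,0,-2],0],[[0,0,-1.5],0],[[0,0,-1],0],[[0,0,-0.5],0],[[0,0,0],0],[[0,0,0],0],[[0,0,0],0],[[0,0,0],0]]'

```text
time: 5.25
ee_pos: [0.4955, -0.0472, 0.0408]
eef_rot: [0.132, 0.991, 0.0, 0.0]
ft_force: [-0.5, 0.1, 0.2]
width: 0.0871
grip_force: 0.0
```

>>> drive_tool --series '[[[0,0,0],0],[[0,0,0],0],[[0,0,0],0],[[0,0,0],0],[[0,0,0],0],[[0,0,0],0],[[0,0,0],0],[[0,0,0],0],[[0,0,0],0],[[0,0,0],0]]' --hand 1 --newtons 10

```text
time: 6.5
ee_pos: [0.4953, -0.0473, 0.0406]
eef_rot: [0.132, 0.991, 0.0, -0.0]
ft_force: [-0.1, -0.6, -0.3]
width: 0.0415
grip_force: 10.0
```

>>> drive_tool --series '[[[0,0,1.5],0],[[0,0,2.5],0],[[0,0,2.5],0],[[0,0,1.5],0],[[-0.2,-2,0],8],[[-0.2,-2.5,0],8],[[-0.2,-3,0],8],[[-0.2,-3,0],8],[[-0.2,-2.5,0],8],[[0,-2.2,0],5]]'

```text
time: 7.75
ee_pos: [0.485, -0.2003, 0.1209]
eef_rot: [-0.259, 0.966, 0.0, -0.0]
ft_force: [1.1, 0.3, -0.2]
width: 0.0414
grip_force: 10.0
```

>>> drive_tool --series '[[[0,0,0],0],[[0,0,0],0],[[0,0,0],0],[[0,0,-1.5],0],[[0,0,-2],0],[[0,0,-1.5],0],[[0,0,-1],0],[[0,0,-0.5],0],[[0,0,0],0],[[0,0,0],0]]'

```text
time: 9.0
ee_pos: [0.4857, -0.1994, 0.0561]
eef_rot: [-0.257, 0.966, -0.0, 0.0]
ft_force: [-0.1, -0.1, -0.4]
width: 0.0411
grip_force: 10.0
```

>>> drive_tool --series '[[[0,0,-0.5],0],[[0,0,-0.4],0],[[0,0,-0.3],0],[[0,0,-0.2],0],[[0,0,-0.1],0],[[0,0,0],0],[[0,0,0],0],[[0,0,0],0],[[0,0,0],0],[[0,0,0],0]]'

```text
time: 10.25
ee_pos: [0.4854, -0.1993, 0.0406]
eef_rot: [-0.258, 0.966, -0.0, 0.0]
ft_force: [-0.6, 0.8, 1.7]
width: 0.0413
grip_force: 10.0
```

>>> drive_tool --series '[[[0,0,0],0],[[0,0,0],0],[[0,0,0],0],[[0,0,0],0],[[0,0,0],0],[[0,0,0],0],[[0,0,0],0],[[0,0,0],0],[[0,0,0],0],[[0,0,0],0]]' --hand 0

```text
time: 11.5
ee_pos: [0.4854, -0.1992, 0.0406]
eef_rot: [-0.258, 0.966, 0.0, 0.0]
ft_force: [-0.2, -0.1, -0.4]
width: 0.0871
grip_force: 0.0
```

>>> drive_tool --series '[[[0,0,1],0],[[0,0,2],0],[[0,0,3],0],[[0,0,3],0],[[0,0,3],0],[[0,0,3],0],[[0,0,3],0],[[0,0,0],0],[[0,0,0],0],[[0,0,0],0]]'

```text
time: 12.75
ee_pos: [0.4849, -0.1991, 0.2198]
eef_rot: [-0.257, 0.966, 0.0, -0.001]
ft_force: [-0.1, 0.3, -0.4]
width: 0.0873
grip_force: 0.0
```

Run:
```python
from h import *
c=wr();b=vision.camera("top")
im=cv2.cvtColor(c["color"],cv2.COLOR_RGB2BGR);i2=cv2.cvtColor(b["color"],cv2.COLOR_RGB2BGR)[105:201,185:313]
cv2.imwrite("pics/w2.png",np.hstack([cv2.resize(im,(400,300)),cv2.resize(i2,(400,300))]))
for X in [(.4857,-.2,.058),(.4857,-.2,0)]: print(proj(c,X)*400/512,)
```

```text
[198.28298835 139.32460173]
[198.47173962 131.93106616]
```

View pics/w2.png

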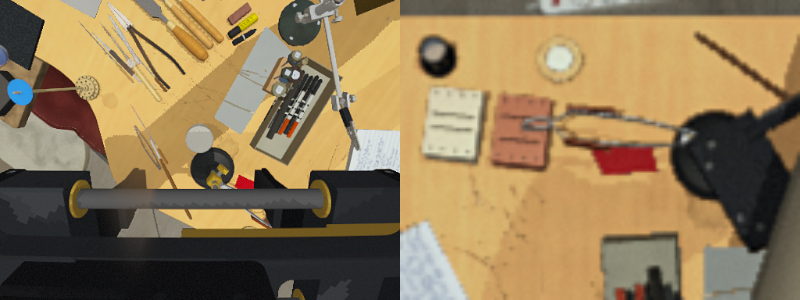

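The jar stands upright at its new spot, at (199,138) in the wrist view. Now to the grips, turning so that the camera is on the tip side.

>>> drive_tool --series '[[[0.5,1.6,0],-9],[[0.5,1.6,0],-9],[[0.5,1.6,0],-9],[[0.5,1.6,0],-9],[[0.5,1.6,0],-9],[[0.5,1.6,0],-9],[[0.5,1.6,0],-9],[[0.5,1.6,0],-9],[[0.5,1.6,0],-9],[[0.5,1.6,0],-9]]'

```text
time: 14.1
ee_pos: [0.5353, -0.0388, 0.2201]
eef_rot: [0.503, 0.864, -0.0, -0.0]
ft_force: [0.5, 0.1, -0.2]
width: 0.0871
grip_force: 0.0
```

>>> drive_tool --series '[[[0.7,0.3,0],-9],[[0,0,-1],-9],[[0,0,-2],-9],[[0,0,-2],-8.6],[[0,0,-2],0],[[0,0,-1],0],[[0,0,0],0],[[0,0,0],0],[[0,0,0],0],[[0,0,0],0]]'

```text
time: 15.35
ee_pos: [0.5426, -0.0362, 0.141]
eef_rot: [0.742, 0.671, 0.0, 0.0]
ft_force: [-0.6, -0.4, 0.2]
width: 0.0872
grip_force: 0.0
```

Run:
```python
from h import *
import pickle
c=wr();pickle.dump(c,open("c3.pkl","wb"))
im=cv2.cvtColor(c["color"],cv2.COLOR_RGB2BGR)
cv2.imwrite("pics/w3.png",cv2.resize(im,(800,600),interpolation=cv2.INTER_CUBIC))
for X in [(.5535,.0192,.0295),(.5425,-.036,.055),(.6183,-.0091,.006),(.5608,.0242,.024),(.5403,.0231,.024)]: print((proj(c,X)*800/512).round(1))
s=r.read_state();q=s["eef_rot"];print(s["ee_pos"],np.degrees(2*np.arctan2(q[0],q[1])))
```

```text
[409.8 205.1]
[400.9 307.3]
[510.2 236.3]
[420.8 195. ]
[387.3 200.3]
[ 0.54250379 -0.03623944  0.14087454] 95.75344073111192
```

View pics/w3.png

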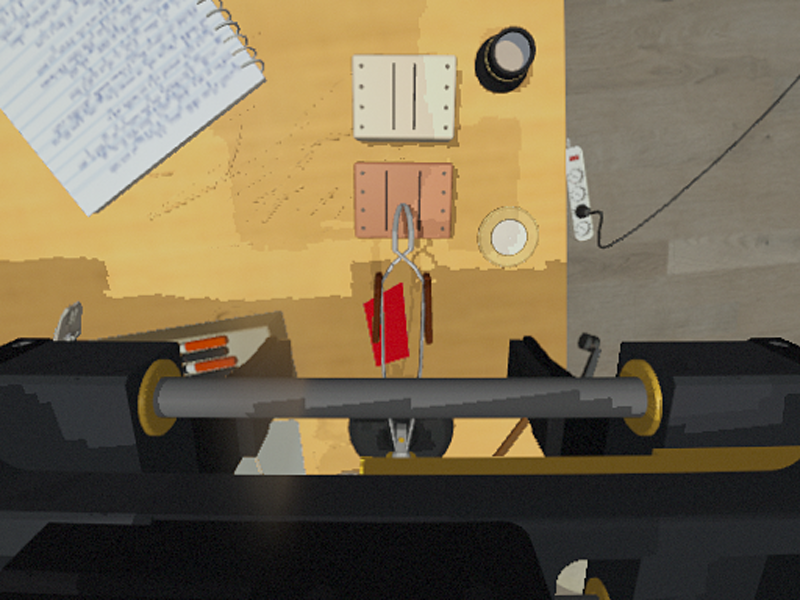

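The wrist view shows the tweezers along the image's vertical: grips centred at about (403,308), tips (403,208), lines at 388/420 on the red block. The grips sit about 1.5 mm towards +x of the jaw centre, so I shift by 0.1 cm and descend.

>>> drive_tool --series '[[[0.1,0,0],0],[[0,0,-2],0],[[0,0,-2],0],[[0,0,-2],0],[[0,0,-2],0],[[0,0,-1.2],0],[[0,0,-0.5],0],[[0,0,0],0],[[0,0,0],0],[[0,0,0],0]]' --hand 0.4 --newtons 20

```text
time: 16.65
ee_pos: [0.5437, -0.0362, 0.0441]
eef_rot: [0.742, 0.671, 0.0, 0.0]
ft_force: [0.4, -0.4, 0.3]
width: 0.0522
grip_force: 0.0
```

>>> drive_tool --series '[[[0,0,0],0],[[0,0,0],0],[[0,0,0],0],[[0,0,0],0],[[0,0,0],0],[[0,0,0],0],[[0,0,0],0],[[0,0,0],0],[[0,0,0],0],[[0,0,0],0]]' --hand 0.68

```text
time: 17.9
ee_pos: [0.5435, -0.0359, 0.0436]
eef_rot: [0.742, 0.671, 0.0, -0.0]
ft_force: [1.9, 4.6, 1.5]
width: 0.0279
grip_force: 6.4
```

Run:
```python
from h import *
import pickle
c=wr();pickle.dump(c,open("c4.pkl","wb"))
im=cv2.cvtColor(c["color"],cv2.COLOR_RGB2BGR)
cv2.imwrite("pics/w4.png",cv2.resize(im,(800,600),interpolation=cv2.INTER_CUBIC))
s=r.read_state();print(s["ee_pos"],s["width"],s["grip_force"],s["ft_force"])
```

```text
[ 0.54345675 -0.0359325   0.0436265 ] 0.027773528192372388 6.378626888836152 [2.00675539 4.68950072 0.58187032]
```

View pics/w4.png

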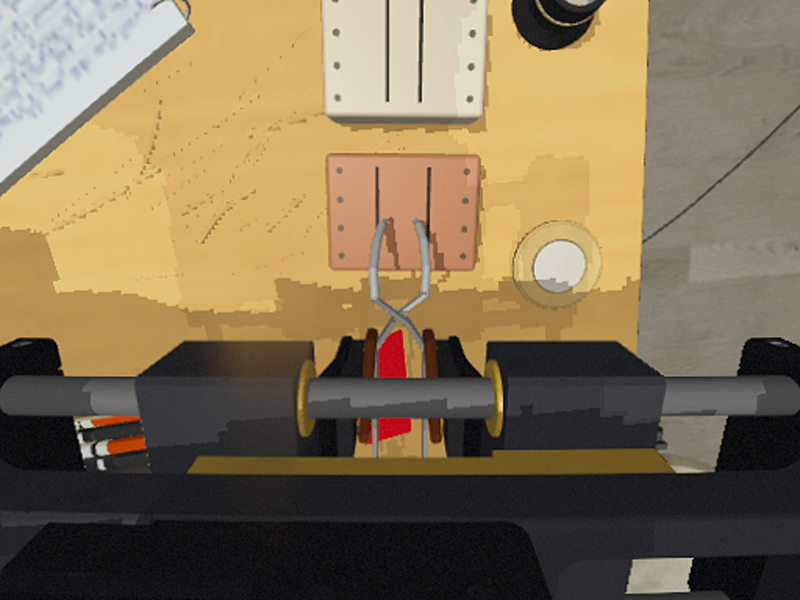

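Tips are at (388,222) and (418,222), centred on the lines at 377/429, with a gap of about 11 mm. Closing further.

>>> drive_tool --series '[[[0,0,0],0],[[0,0,0],0],[[0,0,0],0],[[0,0,0],0],[[0,0,0],0],[[0,0,0],0],[[0,0,0],0],[[0,0,0],0],[[0,0,0],0],[[0,0,0],0]]' --hand 0.74

```text
time: 19.2
ee_pos: [0.5435, -0.0356, 0.0437]
eef_rot: [0.742, 0.671, 0.0, -0.0]
ft_force: [2.4, 5.5, 0.2]
width: 0.0231
grip_force: 8.9
```

Run:
```python
from h import *
c=wr()
im=cv2.cvtColor(c["color"],cv2.COLOR_RGB2BGR)[90:180,200:320]
cv2.imwrite("pics/w5.png",cv2.resize(im,None,fx=6,fy=6,interpolation=cv2.INTER_CUBIC))
s=r.read_state();print(s["ee_pos"],s["width"],s["grip_force"],s["ft_force"],(-c["R"].T@c["t"]))
```

```text
[ 0.54348507 -0.03565601  0.04365145] 0.022806474770701246 8.891150852723513 [1.67981516 4.95494975 0.7212025 ] [0.54978607 0.03577793 0.19689716]
```

View pics/w5.png

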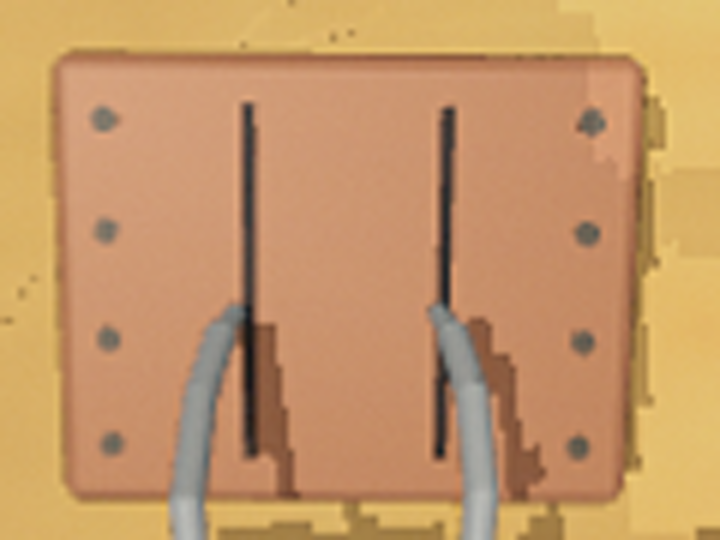

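Tips at (237,310) and (436,310) sit on the lines at 249/443, with a gap of about 19 to 20 mm and about 1 mm off centre, so within tolerance. Holding for 2.5 s.

>>> drive_tool --series '[[[0,0,0],0],[[0,0,0],0],[[0,0,0],0],[[0,0,0],0],[[0,0,0],0],[[0,0,0],0],[[0,0,0],0],[[0,0,0],0],[[0,0,0],0],[[0,0,0],0]]'

```text
time: 20.5
ee_pos: [0.5435, -0.0356, 0.0436]
eef_rot: [0.742, 0.671, 0.0, -0.0]
ft_force: [2.1, 4.8, 1.8]
width: 0.023
grip_force: 8.9
```

>>> drive_tool --series '[[[0,0,0],0],[[0,0,0],0],[[0,0,0],0],[[0,0,0],0],[[0,0,0],0],[[0,0,0],0],[[0,0,0],0],[[0,0,0],0],[[0,0,0],0],[[0,0,0],0]]'

```text
time: 21.75
ee_pos: [0.5435, -0.0356, 0.0437]
eef_rot: [0.742, 0.671, 0.0, -0.0]
ft_force: [2.0, 5.0, 1.4]
width: 0.0227
grip_force: 8.9
```

Run:
```python
from h import *
c=wr()
im=cv2.cvtColor(c["color"],cv2.COLOR_RGB2BGR)[90:180,200:320]
cv2.imwrite("pics/w6.png",cv2.resize(im,None,fx=6,fy=6,interpolation=cv2.INTER_CUBIC))
s=r.read_state();print(s["ee_pos"],s["width"],s["grip_force"],s["time"])
```

```text
[ 0.54352086 -0.03561341  0.04366272] 0.02302830074954673 8.891161465435289 21.8
```

View pics/w6.png

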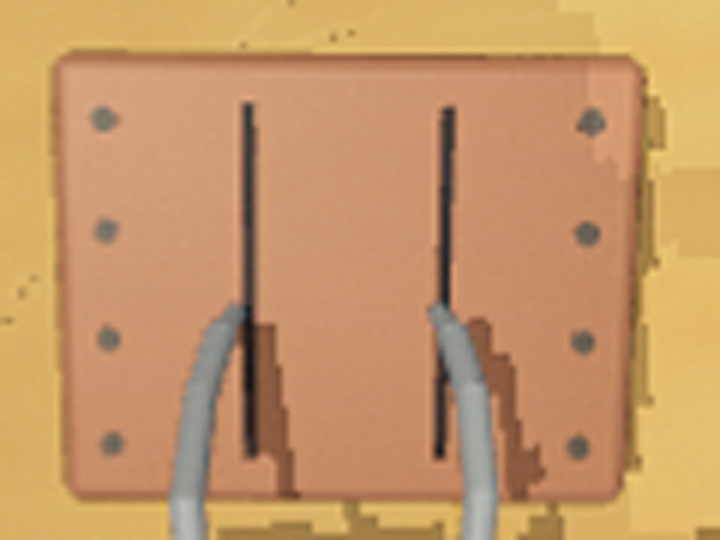

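The picture is unchanged and the tips are steady on the lines. Handing in.

```bash
python3 -c "
from bench import r
print(r.close_job())"
```

```text
the job is handed in; nothing more can be done
None
```

I set the jar upright well clear of the tweezers and handed the job in with the tips held open about 19–20 mm, one over each line of the red (20 mm) block. Each tip is within about 1 mm of its line and they had been steady for over 2.5 s; the hand-in gave no verdict.

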